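Let a sampling scoop swing upright in the fingers and hang it on the drip stand

TASK

Pick up the steel sampling scoop from the bench by the round knob at the end of its handle, loosen the grip so that it swings down and hangs straight below your fingers, bowl lowest, and clamp it firmly again while it hangs free in the air. Then hang it up to dry on the drip stand, its crossbar lying down in the notches of both prongs with the handle between them, and let go so it hangs straight and still. Leave the glassware, dish and tweezers around it where they are.

Things in the scene. Friction and masses are not known exactly. Their poses are not given: they have to be found in the camera images.
- scoop: Loose plain steel sampling scoop, 160 mm overall, 150 g, lying flat. x: along the handle from knob to bowl; y: across; z: up at the start. Origin: under the knob's centre, on the underside. Handle bar 9 mm wide, 6 mm thick, to x = 98 mm. Bowl: open-ended trough, x = 92 to 152, 30 mm wide, 16 mm high, 2.5 mm walls. Centre of weight some 75 mm from the knob.
- scoop_knob (a point): Centre of the knob, a disc of 16 mm diameter, axis along the scoop's y, 14 mm between its flat faces; 8 mm above the bench at the start. Pinched on these faces, 25 N or more holds the scoop level; eased to 12 N it swings most of the way down about the knob, at 5 to 7 N to near vertical, slipping a few mm; let go from level to 3 N it may drop, but 3 N holds it once it hangs. Axes as the scoop's.
- scoop_bar (a point): Centre of the scoop's round crossbar: diameter 8 mm, 54 mm long, along the scoop's y, through the handle 24 mm from the knob's centre. Axes as the scoop's.
- scoop_tip (a point): Middle of the bowl's open far edge, 152 mm from the knob's centre along the scoop's x.
- drip_stand: Bare metal drip stand fixed to the bench, 175 mm high. Origin: on the bench below the notches. x: from the fork's open front back to the post; y: from prong to prong; z: up. Base tray x = -50 to 80, 110 mm wide, 12 mm high; 12 mm post at x = 64. Two level prongs, 8 mm wide, centred at y = -16 and 16 (free gap 24 mm), run from the post to x = -15, where they end open.
- stand_notch (a point): Midway between the two prongs' V notches (sides at 40 degrees), 170 mm above the bench: the crossbar's centre lies here when it rests in both. The ridges before and behind each notch stand 175 mm above the bench. Axes as the stand's.
- small_beaker: Bystander: loose small glass beaker, 62 mm wide, 60 mm high; origin at the centre of its underside.
- conical_flask: Bystander: loose conical flask, 67 mm wide, 112 mm high; origin at the centre of its underside.
- bench_tweezers: Bystander: loose steel tweezers, 117 mm long, 8 mm high, lying on the bench; origin at the centre of the underside.
- dish: Bystander: loose flat covered dish, 65 mm wide, 16 mm high; origin at the centre of its underside.
Things that resemble listed ones, but are neither listed nor needed, are in the scene too. What is shaped like the drip_stand but green is not meant.

How it is judged:
By the outcome, as a careful person would: the job done as asked, in the order asked, and still so for the second after the job is handed in, with the robot touching nothing.
It also fails if it takes over 58 s, if anything falls off the work surface, if the arm or the gripper's body presses on something with over 40 N, if the wrist force passes 120 N, or if a joint passes its speed limit or range.

ROBOT

A 6-joint arm with a two-finger parallel gripper is mounted at the origin on a cart in front of the work surface, level with it; the furniture and walls round the work are solid. World frame = base frame: x ahead of the robot, y to its left, z up, the work surface at z = 0. Lengths are in mm, angles in rad, forces in N, time in s.
With the tool pointing down it reaches from about 375 to 925 mm from the base axis. Payload 5.7 kg.
Tool frame: the origin (TCP) lies midway between the tips of the shut fingers; the grasp point (between the pads) lies 19 mm behind it; y points along the fingers, z is the direction in which the jaws open and shut, and the axes are right-handed (so a half turn about y gives the same grasp; the last joint's range is limited). The gripper opens to 88 mm and grips with 3 to 60 N. Pads are 20 mm wide; open, the fingers measure 115 mm over their backs; the gripper's body (75 mm by 178 mm) begins 61 mm behind the grasp point.
Start: joints at [-1.292, 0.359, 1.51, -0, 1.272, -0.115], TCP at [230.202, -554.048, 222.623] pointing down, gripper open.
Joint ranges: [-2.97, 2.97], [-1.01, 2.36], [0.21, 2.38], [-0.96, 4.11], [0.2, 2.71], [-2.98, 2.98]. Speed limits (rad/s): [2.39, 2.39, 3.14, 3.14, 3.14, 3.14].

INTERFACE

Orientations are given as a unit quaternion [x, y, z, w].
In Python, from station import robot, optics, models gives the robot as it stands. The module is installed in compiled form; this text tells all that it offers.
- The arm moves only by the tool send_rows, never from a script. Its argument "steps" is a list of rows, each a list of 7 numbers: the shift along the tool's x, y, z in mm, then the turn, a rotation vector about the tool's x, y, z in degrees, then the opening, from -1 (shut) to 1 (fully open). A call has 1 to 5 rows; each row shifts and turns the commanded pose from where the row before left it, along the tool's axes as they then stand; what a row does not reach is not made up. A row lasts 1/10 s, in which the tool goes at most 50 mm and 8.59 degrees, less where a joint would pass 70% of its speed; a pose out of reach is approached as far as the arm can. A call is refused whole if a number of a shift passes 50 or a number of a turn 8.59, either way. A call with a gripper value outside its range is refused whole. The fingers move at their own pace and stop on an object; "newtons" is the grip in N (left out, the last holds). Time passes only in rows, so rows that do not move let the fingers close. It gives the time, the measured TCP pose, the force and the opening at its end, in the units of the state.
- robot.get_state(): the state, without advancing time (a new reading comes with each control period).
- optics.read_camera(name): name is "scene" or "top"; returns a dict with "image" (420x560x3 uint8, red, green, blue), "fovy" (degrees; the focal length in pixels is half the picture's height over the tangent of half this angle, whatever the lens; pixels are square), "cx", "cy" (the principal point, pixels), "R" (3x3) and "t" (3): a world point X has camera coordinates R X + t. Camera axes: x right, y down, z forward; pixel columns grow to the right and rows downward; lengths in mm; the calibration is good to about 2 mm. A picture is of the moment at which its call begins. There is no depth.
- robot.close_job(): hands the job in, once; it reports no verdict.
Trained networks look in a picture, given as the dict that the camera call returned (one of the last four; its "shot" number tells which), for a name from the list of things; names that differ only in an ending like _2 or _b are one class to them, and where a whole thing is asked for, a point or a joint stands for the part that bears it (a point fixed in the world has none). Each returns a list of dicts, best first, with "score" (0 to 1); they miss things now and then, are a little off and sometimes report something else, mostly with a low value. They report only what shows in the picture. A call takes as long as a camera call. They do not tell look-alikes from the thing itself.
- models.find_in(picture, query): "box" ([centre column, centre row, width, height] in pixels, round what is visible of it).
The state is a dict: "time": time; "joint_positions": joint angles; "qvel": joint speeds; "joint_torque": joint torques, N m; "tool_pos": TCP position; "orientation": TCP orientation; "ft_force": force on the tool from outside, world axes, zero at the start; "wrist_torque": the same for the moment, N m; "gripper_width": finger opening in mm.
Only numpy, scipy, OpenCV 4.12 (cv2) and the standard library are available. Lean on these libraries where they do the work, as an engineer would, in place of code of your own. Each camera call takes 0.05 s, during which the arm holds its last target. There are 200 camera calls.

## Working session

There is one attempt and no reset: what is moved stays moved. The work goes in short steps, Python scripts to look and compute and a tool call to move; the robot and the scene stay as the last step left them, time stands still between calls to the robot, and variables do not carry over. Pictures are saved under pics/ and viewed, about 8 in all and at most 12, crops included, and the job is handed in when it is done.

Besides the shell and the picture viewer there is one more tool, called after "Emit:" as a command line: name --pt "numbers of a row" for each row, then --argument value for the rest. send_rows: Moves the arm, as the interface text tells. Its arguments: {"type":"object","properties":{"steps":{"type":"array"},"newtons":{"type":"number"}},"required":["steps"]}

```bash
mkdir -p pics
cat > h.py <<'E'
import numpy as np, cv2
from station import robot, optics, models
from scipy.spatial.transform import Rotation as Ro
def shot(cam,fn=None):
    p=optics.read_camera(cam)
    if fn: cv2.imwrite('pics/'+fn,p['image'][:,:,::-1])
    return p
def K(p):
    f=210/np.tan(np.radians(p['fovy'])/2)
    return f,p['cx'],p['cy']
def proj(p,X):
    f,cx,cy=K(p); c=np.array(p['R'])@np.array(X,float)+np.array(p['t']); return np.round([cx+f*c[0]/c[2],cy+f*c[1]/c[2]],1)
def ray(p,u,v):
    f,cx,cy=K(p); R=np.array(p['R']); d=R.T@np.array([(u-cx)/f,(v-cy)/f,1]); o=-R.T@np.array(p['t']); return o,d
def atz(p,u,v,z):
    o,d=ray(p,u,v); return np.round(o+d*(z-o[2])/d[2],1)
E
python3 - <<'E'
from h import *
for c in ['scene','top']:
    p=shot(c,c+'1.png'); print(c,K(p),-np.array(p['R']).T@p['t'],np.round(p['R'],3).tolist())
    for q in ['scoop','scoop_knob','scoop_bar','scoop_tip','drip_stand','stand_notch','small_beaker','conical_flask','bench_tweezers','dish']:
        try: print(q,[(np.round(d['box']).tolist(),round(d['score'],2)) for d in models.find_in(p,q)][:3])
        except Exception as e: print(q,e)
s=robot.get_state(); print(s)
print(Ro.from_quat(s['orientation']).as_matrix().round(3))
a=cv2.imread('pics/scene1.png');b=cv2.imread('pics/top1.png')
E
```

```text
scene (np.float64(401.01317084548145), 278.0042324152868, 212.64144777587697) [  -57.77006376 -1013.964582     646.27696013] [[0.806, -0.593, -0.004], [-0.254, -0.34, -0.905], [0.535, 0.73, -0.424]]
scoop [([322.0, 257.0, 56.0, 77.0], 0.54)]
scoop_knob []
scoop_bar [([274.0, 237.0, 12.0, 3.0], 0.44)]
scoop_tip []
drip_stand [([376.0, 242.0, 57.0, 69.0], 0.74), ([324.0, 256.0, 58.0, 78.0], 0.59)]
stand_notch [([378.0, 243.0, 56.0, 70.0], 0.78), ([323.0, 259.0, 54.0, 76.0], 0.58)]
small_beaker [([168.0, 204.0, 16.0, 20.0], 0.72), ([278.0, 237.0, 12.0, 9.0], 0.29)]
conical_flask [([326.0, 231.0, 17.0, 36.0], 0.71), ([183.0, 221.0, 18.0, 9.0], 0.49)]
bench_tweezers [([182.0, 223.0, 16.0, 16.0], 0.56)]
dish [([337.0, 353.0, 31.0, 27.0], 0.9)]
top (np.float64(409.76739115422214), 283.9775001550762, 207.35503087232672) [ 458.4027342   -93.01271421 1516.68990742] [[-0.013, -1.0, 0.017], [-0.995, 0.012, -0.104], [0.104, -0.018, -0.994]]
scoop [([264.0, 221.0, 16.0, 41.0], 0.81)]
scoop_knob [([266.0, 225.0, 19.0, 42.0], 0.66)]
scoop_bar [([263.0, 225.0, 20.0, 38.0], 0.7)]
scoop_tip [([265.0, 2
[... 512 characters left out ...]
e+00,  1.44654579e-05,
        1.27250542e+00, -1.15075445e-01]), 'qvel': array([-2.27376219e-03,  3.70488710e-04,  7.73356341e-05, -1.75703580e-03,
        2.09251734e-03, -8.91417066e-04]), 'joint_torque': array([ 3.91357607e-04, -5.15351450e+01, -2.71128023e+01,  6.75033708e-02,
        2.45082169e-02,  2.93947130e-05]), 'tool_pos': array([ 230.20392509, -554.05432017,  222.62745001]), 'orientation': array([-0.13831497,  0.69348247, -0.69341107,  0.13831893]), 'ft_force': array([-0.34994748, -0.07147842,  0.10900404]), 'wrist_torque': array([ 0.00740791,  0.0534676 , -0.03208933]), 'gripper_width': 87.56043476511982}
[[-0.923 -0.     0.384]
 [-0.384  0.    -0.923]
 [-0.    -1.    -0.   ]]
```

View pics/scene1.png

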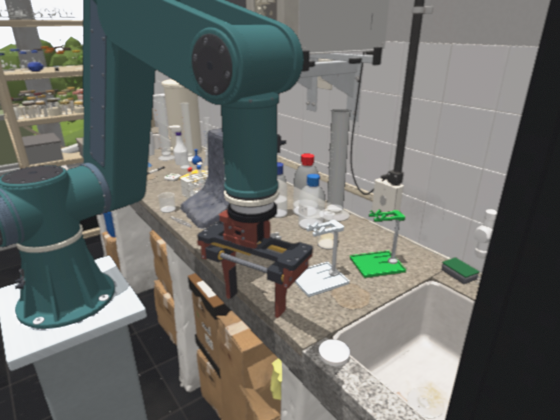

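View pics/top1.png

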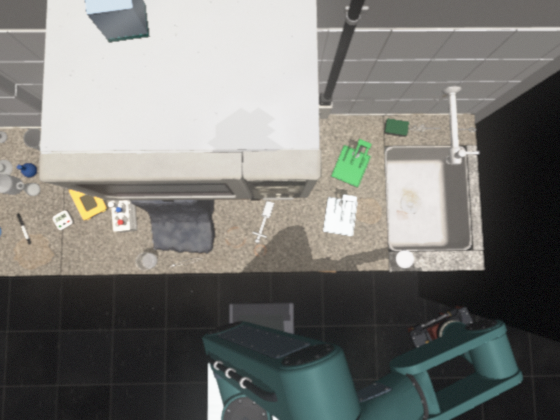

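The scene view shows the arm hiding the scoop, the white stand at about (322,257) and the green one behind it. In the top view the scoop is at about (264,221), knob probably at the lower end, and the white stand at (341,215).

```bash
python3 - <<'E'
import cv2,numpy as np
b=cv2.imread('pics/top1.png'); a=cv2.imread('pics/scene1.png')
c=cv2.resize(b[190:250,245:285],None,fx=9,fy=9,interpolation=cv2.INTER_CUBIC)
d=cv2.resize(b[185:245,318:365],None,fx=9,fy=9,interpolation=cv2.INTER_CUBIC)
for im,x0 in((c,245),(d,318)):
    y0=190 if x0==245 else 185
    for k in range(0,60,10): cv2.putText(im,str(y0+k),(0,k*9+8),0,.35,(0,0,255)); cv2.line(im,(0,k*9),(8,k*9),(0,0,255))
    for k in range(0,im.shape[1]//9,5): cv2.putText(im,str(x0+k),(k*9,535),0,.35,(0,0,255)); cv2.line(im,(k*9,520),(k*9,526),(0,0,255))
cv2.imwrite('pics/c1.png',np.hstack([c,d]))
E
python3 - <<'E'
from h import *
p=shot('top')
for uv in [(258,241),(261.5,231),(268,206)]: print(uv,atz(p,*uv,8))
for uv in [(325,235),(355,235),(357,196),(330,196)]: print(uv,atz(p,*uv,12))
E
```

```text
(258, 241) [493. -24.   8.]
(261.5, 231) [529.5 -37.1   8. ]
(268, 206) [621.7 -61.8   8. ]
(325, 235) [ 511.7 -270.1   12. ]
(355, 235) [ 510.3 -380.7   12. ]
(357, 196) [ 654.8 -392.7   12. ]
(330, 196) [ 655.9 -292.2   12. ]
```

View pics/c1.png

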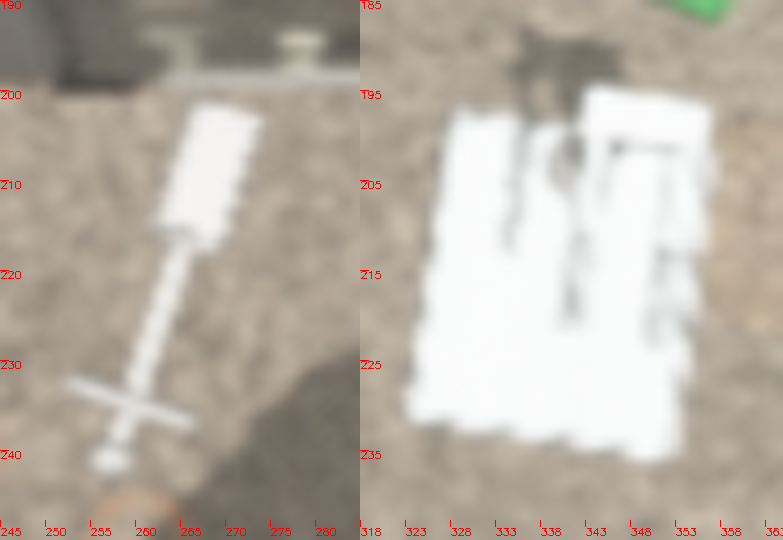

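Run:
```python
from h import *
from scipy.optimize import least_squares
p=shot('top')
k=atz(p,257.2,241.1,14);b=atz(p,259.9,234.8,10);t=atz(p,270.6,202.2,12)
print(k,b,t,np.linalg.norm(b-k),np.linalg.norm((t-k)),np.degrees(np.arctan2(*(t-k)[1::-1])))
def st(q,P):
    x,y,a=q;c,s=np.cos(a),np.sin(a); return [x+c*P[0]-s*P[1],y+s*P[0]+c*P[1],P[2]]
obs=[((-50,55,12),(323,231.3)),((-50,-55,12),(353.5,236.1)),((80,55,12),(328.5,197))]
r=least_squares(lambda q:np.concatenate([proj(p,st(q,P))-np.array(u) for P,u in obs]),[570,-330,0]); q=r.x
print(q,np.degrees(q[2]),r.fun)
s=shot('scene')
im={}
for n,pp,(x0,x1,y0,y1),z in(('top',p,(318,365,185,245),9),('scene',s,(285,357,210,300),6)):
    c=cv2.resize(pp['image'][y0:y1,x0:x1,::-1],None,fx=z,fy=z,interpolation=cv2.INTER_CUBIC)
    def L(A,B,col):
        pts=[tuple(int(v) for v in (proj(pp,st(q,P))-[x0,y0]+.5)*z) for P in(A,B)]; cv2.line(c,*pts,col,1)
    T=[(-50,55,12),(-50,-55,12),(80,-55,12),(80,55,12)]
    for i in range(4): L(T[i],T[(i+1)%4],(0,0,255))
    for y in(-20,-12,12,20): L((-15,y,175),(64,y,175),(255,0,0))
    for e in(-1,1): L((-15,e*12,175),(-15,e*20,175),(255,0,0))
    L((0,-27,170),(0,27,170),(0,160,0)); L((64,0,12),(64,0,170),(0,160,160))
    im[n]=c
cv2.imwrite('pics/ov.png',np.hstack([cv2.copyMakeBorder(v,0,540-v.shape[0],0,0,0) for v in im.values()])[:600,:])
```

```text
[492.6 -21.3  14. ] [515.6 -31.2  10. ] [635.3 -71.7  12. ] 25.357641846196977 151.35207299538376 -19.452635153343394
[ 570. -330.    0.] 0.0 [ 3.3  1.4  2.6 -3.8 -3.1  0.6]
```

View pics/ov.png

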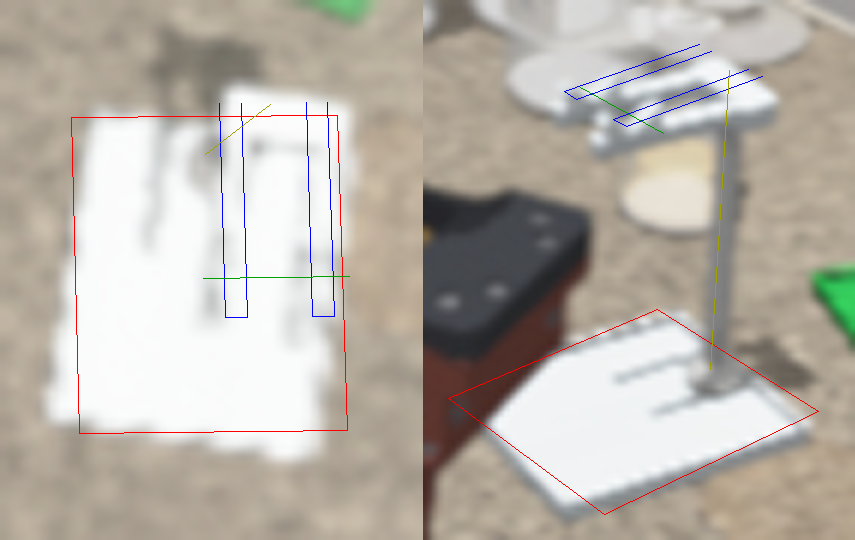

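```bash
sed -i 's/return np.round(\[\(cx+f.*\]\),1)$/return np.array([\1)/; ' h.py; sed -i 's/return np.array(\[cx+f\*c\[0\]\/c\[2\],cy+f\*c\[1\]\/c\[2\])/return np.array([cx+f*c[0]\/c[2],cy+f*c[1]\/c[2]])/' h.py; grep -n "def proj" -A1 h.py
cat > fit.py <<'E'
from h import *
from scipy.optimize import least_squares
def st(q,P):
    x,y,a=q;c,s=np.cos(a),np.sin(a); return [x+c*P[0]-s*P[1],y+s*P[0]+c*P[1],P[2]]
def overlay(q,panes,fn):
  out=[]
  for pp,(x0,x1,y0,y1),z in panes:
    c=cv2.resize(pp['image'][y0:y1,x0:x1,::-1],None,fx=z,fy=z,interpolation=cv2.INTER_CUBIC)
    def L(A,B,col):
        pts=[tuple(int(v) for v in (proj(pp,st(q,P))-[x0,y0]+.5)*z) for P in(A,B)]; cv2.line(c,*pts,col,1)
    T=[(-50,55,12),(-50,-55,12),(80,-55,12),(80,55,12)]
    for i in range(4): L(T[i],T[(i+1)%4],(0,0,255))
    for y in(-20,-12,12,20): L((-15,y,175),(64,y,175),(255,0,0))
    for e in(-1,1): L((-15,e*12,175),(-15,e*20,175),(255,0,0))
    L((0,-27,170),(0,27,170),(0,160,0)); L((64,0,12),(64,0,170),(0,160,160))
    out.append(c)
  h=max(c.shape[0] for c in out)
  cv2.imwrite('pics/'+fn,np.hstack([cv2.copyMakeBorder(v,0,h-v.shape[0],0,0,0) for v in out]))
E
cat > f2.py <<'E'
from fit import *
p=shot('top');s=shot('scene')
TO=[((-50,55,12),(323,231.3)),((-50,-55,12),(353.5,236.1)),((80,55,12),(328.5,197))]
g=lambda u,v:((u-423)/6+285-.5,v/6+210-.5)
SO=[((-50,55,12),g(490,420)),((-50,-55,12),g(563,507)),((80,-55,12),g(810,425)),((80,55,12),g(685,315))]
for name,o in(('top',[(p,TO)]),('scene',[(s,SO)]),('both',[(p,TO),(s,SO)])):
    r=least_squares(lambda q:np.concatenate([proj(c,st(q,P))-np.array(u) for c,l in o for P,u in l]),[570,-330,0],loss='soft_l1')
    print(name,r.x[:2].round(1),np.degrees(r.x[2]).round(2),np.concatenate([proj(c,st(r.x,P))-np.array(u) for c,l in o for P,u in l]).round(1))
overlay(r.x,[(p,(318,365,185,245),9),(s,(285,357,210,300),6)],'ov2.png')
E
python3 f2.py
```

```text
11:def proj(p,X):
12-    f,cx,cy=K(p); c=np.array(p['R'])@np.array(X,float)+np.array(p['t']); return np.array([cx+f*c[0]/c[2],cy+f*c[1]/c[2]])
top [ 564.8 -327.4] -9.58 [ 0.5  0.2 -0.5 -0.  -0.  -0.2]
scene [ 568.7 -326.4] -10.36 [-6.8 -6.6  0.5  0.1  0.8  1.  -0.2 -0.1]
both [ 566.3 -327.6] -9.74 [ 0.5 -0.3 -0.5 -0.4  0.1 -0.6 -7.3 -6.   0.4  0.7  0.5  1.2 -0.8  0.3]
```

View pics/ov2.png

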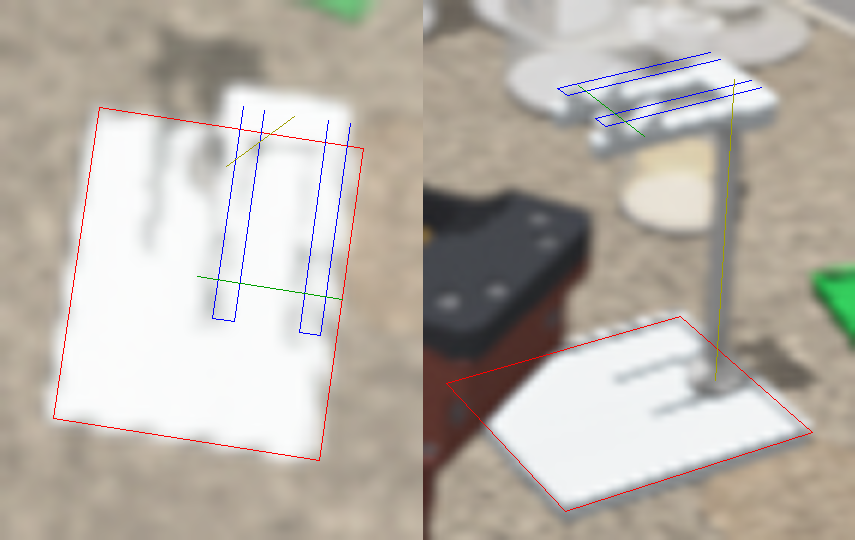

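The stand overlay agrees in both views except for its left corner, which the gripper hides. Stand is at about (565.5, -327.3) with yaw -9.7°. Knob is at (492.6, -21.3) with scoop yaw -19.5°; measured lengths are 151 mm to the tip (152 nominal) and 25 mm to the bar (24 nominal).

Emit:
send_rows --pt "-37 0 -32.5 0 0 0 1" --pt "-37 0 -32.5 0 0 0 1" --pt "-37 0 -32.5 0 0 0 1" --pt "-37 0 -32.5 0 0 0 1" --pt "-37 0 -32.5 0 0 0 1" --newtons 40

```text
time: 1.85
tool_pos: [339.2, -331.3, 222.8]
orientation: [0.138, -0.693, 0.694, -0.138]
ft_force: [0.9, -0.6, -0.5]
gripper_width: 88.0
```

Emit:
send_rows --pt "-37 0 -32.5 0 0 0 1" --pt "-37 0 -32.5 0 0 0 1" --pt "-37 0 -32.5 0 0 0 1" --pt "-37 0 -32.5 0 0 0 1" --pt "-37 0 -32.5 0 0 0 1"

```text
time: 2.35
tool_pos: [447.9, -110.1, 223.0]
orientation: [0.138, -0.693, 0.694, -0.139]
ft_force: [0.9, -0.6, 0.4]
gripper_width: 87.6
```

Emit:
send_rows --pt "0 0 0 0 8.4 0 1" --pt "0 0 0 0 8.4 0 1" --pt "0 0 0 0 8.4 0 1" --pt "0 0 0 0 8.4 0 1" --pt "0 0 0 0 8.4 0 1"

```text
time: 2.85
tool_pos: [447.3, -111.8, 222.8]
orientation: [0.121, 0.697, -0.697, -0.121]
ft_force: [0.3, -0.4, -1.0]
gripper_width: 87.7
```

```bash
cat > st.py <<'E'
from h import *
import sys
def state(tgt=None,yaw=None):
    s=robot.get_state(); M=Ro.from_quat(s['orientation']).as_matrix()
    print('t',s['time'],'pos',s['tool_pos'].round(1),'w',round(s['gripper_width'],1),'F',s['ft_force'].round(1),'zyaw',np.degrees(np.arctan2(M[1,2],M[0,2])).round(2),'down',M[:,1].round(3),'J',s['joint_positions'].round(2))
    if tgt is not None: print('tool shift to target',(M.T@(np.array(tgt)-s['tool_pos'])).round(1))
    return s
if __name__=='__main__': state([float(v) for v in sys.argv[1:4]] if len(sys.argv)>3 else None)
E
python3 st.py 492.6 -21.3 60
```

```text
t 2.85 pos [ 447.3 -111.8  222.8] w 87.7 F [ 0.3 -0.4 -1. ] zyaw -109.76 down [ 0.  0. -1.] J [-0.4   0.16  1.8   0.    1.19  1.52]
tool shift to target [ -12.   162.8 -100.5]
```

Emit:
send_rows --pt "-4 30 -33.5 0 0 0 1" --pt "-4 40 -33.5 0 0 0 1" --pt "-4 42 -33.5 0 0 0 1" --pt "0 46 0 0 0 0 1" --pt "0 0 0 0 0 0 0.2"

```text
time: 3.35
tool_pos: [486.0, -23.1, 65.0]
orientation: [0.115, 0.697, -0.697, -0.123]
ft_force: [-1.5, -0.0, 0.2]
gripper_width: 82.7
```

```bash
cat > f3.py <<'E'
from fit import *
from st import state
state([492.6,-21.3,2])
p=shot('top','top3.png');s=shot('scene','scene3.png')
for n,c in(('top',p),('scene',s)): print(n,'knob pred',proj(c,[492.6,-21.3,8]).round(1),'tip',proj(c,[635.6,-72,8]).round(1),[(np.round(d['box'],1).tolist(),round(d['score'],2)) for d in models.find_in(c,'scoop')])
k=proj(s,[540,-40,30]).round().astype(int); print(k)
a=np.array([k[0]-30,k[1]-35])
c=cv2.resize(s['image'][a[1]:a[1]+60,a[0]:a[0]+60,::-1],None,fx=8,fy=8,interpolation=cv2.INTER_CUBIC)
for X in([492.6,-21.3,8],[515.2,-29.3,8],[635.6,-72,8]):
    u=((proj(s,X)-a+.5)*8).astype(int); cv2.circle(c,tuple(u),4,(0,0,255),1)
overlay([565.5,-327.3,np.radians(-9.7)],[(s,(285,355,215,300),5)],'tmp.png')
t=cv2.imread('pics/tmp.png'); t=cv2.copyMakeBorder(t,0,480-t.shape[0],0,0,0)
cv2.imwrite('pics/v3.png',np.hstack([c,t[:480]]))
E
python3 f3.py
```

```text
t 3.35 pos [486.  -23.1  65. ] w 82.7 F [-1.5 -0.   0.2] zyaw -109.34 down [-0.01   0.002 -1.   ] J [-0.19  0.42  1.91  0.    0.83  1.72]
tool shift to target [-6.3 62.9 -4. ]
top knob pred [257.3 241.1] tip [270.7 202.2] []
scene knob pred [233.8 243.9] tip [278.9 237.2] [([255.5, 238.0, 52.2, 14.8], 0.78)]
[249 236]
```

View pics/v3.png

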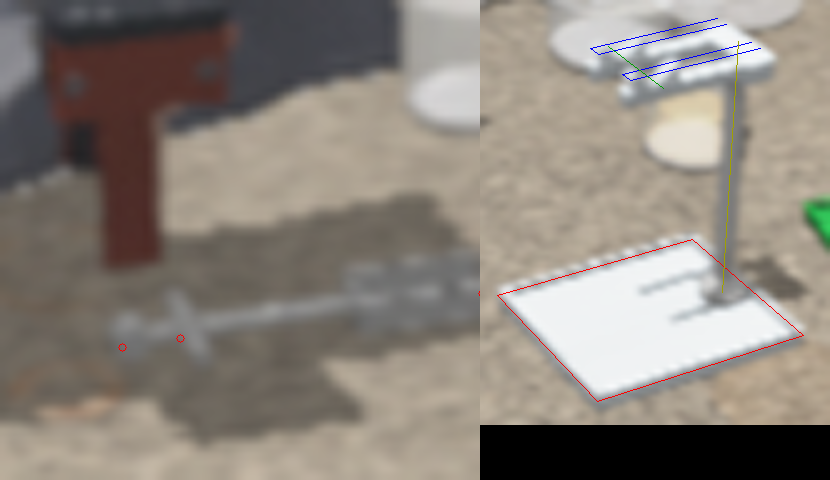

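Run:
```python
from h import *
from st import state
s=state([492.6,-21.3,60]); c=shot('scene')
M=Ro.from_quat(s['orientation']).as_matrix(); w=s['gripper_width']; print(w)
a=np.array([219,201])
for o in(w/2,57.5-(88-w)/2):
    for x in(-10,10): print(o,x,((proj(c,s['tool_pos']+M@[x,0,o])-a+.5)*8).round())
i=c['image'][201:261,219:279,::-1]
cv2.imwrite('pics/v4.png',cv2.resize(i,None,fx=10,fy=10,interpolation=cv2.INTER_CUBIC))
```

```text
t 3.55 pos [491.6 -25.4  71.4] w 67.5 F [-0.   0.1 -0.6] zyaw -109.48 down [ 0.003 -0.001 -1.   ] J [-0.19  0.41  1.9   0.    0.83  1.72]
tool shift to target [ 0.5 11.4 -4.2]
67.47745696291972
33.73872848145986 -10 [160. 246.]
33.73872848145986 10 [108. 254.]
47.23872848145986 -10 [167. 262.]
47.23872848145986 10 [115. 270.]
```

View pics/v4.png

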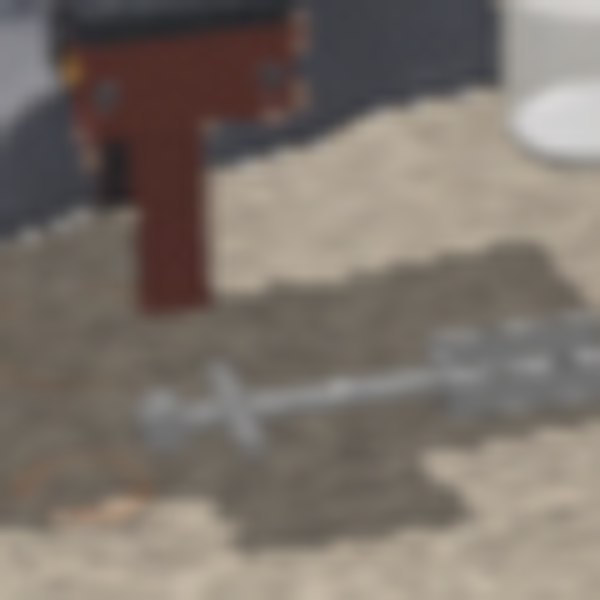

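The scene crop shows the knob at about (163,420) in crop pixels. Both cameras together put it near (495, -21). The gripper tips look higher than computed, which fits the fingers arcing back when open. Next: descend and close.

Emit:
send_rows --pt "-2 20 -5 0 0 0 0" --pt "-2 20 0 0 0 0 0" --pt "0 15 0 0 0 0 0" --pt "0 5 0 0 0 0 0" --pt "0 0 0 0 0 0 0"

```text
time: 4.1
tool_pos: [496.2, -21.8, 10.4]
orientation: [0.12, 0.697, -0.697, -0.119]
ft_force: [-0.3, 0.5, 0.9]
gripper_width: 43.9
```

```bash
python3 st.py 495 -21 3
```

```text
t 4.1 pos [496.2 -21.8  10.4] w 43.9 F [-0.3  0.5  0.9] zyaw -109.48 down [ 0.001 -0.    -1.   ] J [-0.18  0.52  1.93  0.    0.69  1.73]
tool shift to target [ 1.4  7.4 -0.3]
```

Emit:
send_rows --pt "1 5 0 0 0 0 0" --pt "0 2.5 0 0 0 0 -0.3" --pt "0 0 0 0 0 0 -0.5" --pt "0 0 0 0 0 0 -0.6" --pt "0 0 0 0 0 0 -0.7"

```text
time: 4.6
tool_pos: [494.9, -21.0, 2.1]
orientation: [0.119, 0.697, -0.697, -0.119]
ft_force: [-0.7, 0.1, -0.6]
gripper_width: 15.5
```

Emit:
send_rows --pt "0 0 0 0 0 0 -0.8" --pt "0 0 0 0 0 0 -1" --pt "0 0 0 0 0 0 -1" --pt "0 0 0 0 0 0 -1" --pt "0 0 0 0 0 0 -1" --newtons 40

```text
time: 5.1
tool_pos: [494.8, -20.9, 2.1]
orientation: [0.119, 0.697, -0.697, -0.119]
ft_force: [-0.0, 1.1, 2.5]
gripper_width: 13.9
```

```bash
python3 st.py 495 -21 3
```

```text
t 5.1 pos [494.8 -20.9   2.1] w 13.9 F [-0.   1.1  2.5] zyaw -109.44 down [ 0.  0. -1.] J [-0.18  0.53  1.94  0.    0.67  1.73]
tool shift to target [-0.2 -0.9 -0. ]
```

Emit:
send_rows --pt "0 -8 0 0 0 0 -1" --pt "0 -15 0 0 0 0 -1" --pt "0 -20 0 0 0 0 -1" --pt "5 -22 0 0 0 0 -1" --pt "8 -22 0 0 0 0 -1"

```text
time: 5.6
tool_pos: [482.2, -16.7, 89.9]
orientation: [-0.119, -0.697, 0.697, 0.12]
ft_force: [0.5, -0.2, -1.5]
gripper_width: 13.9
```

Emit:
send_rows --pt "10 -25 0 0 0 0 -1" --pt "12 -25 0 0 0 0 -1" --pt "12 -25 0 0 0 0 -1" --pt "12 -25 0 0 0 0 -1" --pt "8 -20 0 0 0 0 -1"

```text
time: 6.1
tool_pos: [430.1, 1.6, 210.4]
orientation: [0.119, 0.697, -0.697, -0.119]
ft_force: [-0.1, -0.1, -1.5]
gripper_width: 13.8
```

Emit:
send_rows --pt "5 -15 0 0 0 0 -1" --pt "0 -8 0 0 0 0 -1" --pt "0 0 0 0 0 0 -1" --pt "0 0 0 0 0 0 -1" --pt "0 0 0 0 0 0 -1"

```text
time: 6.6
tool_pos: [426.3, 3.0, 231.1]
orientation: [0.119, 0.697, -0.697, -0.12]
ft_force: [-0.4, -0.8, -1.6]
gripper_width: 13.4
```

```bash
cat > v.py <<'E'
from h import *
from st import state
import sys
def view(fn,X,w=70,z=6,marks=()):
    s=state(); out=[]
    for c in('scene','top'):
        p=shot(c); a=proj(p,X).round().astype(int)-w//2; a=np.clip(a,0,[560-w,420-w])
        i=cv2.resize(p['image'][a[1]:a[1]+w,a[0]:a[0]+w,::-1],None,fx=z,fy=z,interpolation=cv2.INTER_CUBIC)
        for m in marks: cv2.circle(i,tuple(((proj(p,m)-a+.5)*z).astype(int)),3,(0,0,255),1)
        print(c,a); out.append(i)
    cv2.imwrite('pics/'+fn,np.hstack(out)[:600,:800])
if __name__=='__main__':
    s=robot.get_state(); view(sys.argv[1],s['tool_pos']+[0,0,-60+float(sys.argv[2])],66,6,[s['tool_pos']])
E
python3 v.py l1.png 60
```

```text
t 6.6 pos [426.3   3.  231.1] w 13.4 F [-0.4 -0.8 -1.6] zyaw -109.44 down [-0.002  0.    -1.   ] J [-0.16  0.1   1.85  0.    1.2   1.75]
scene [173 148]
top [213 228]
```

View pics/l1.png

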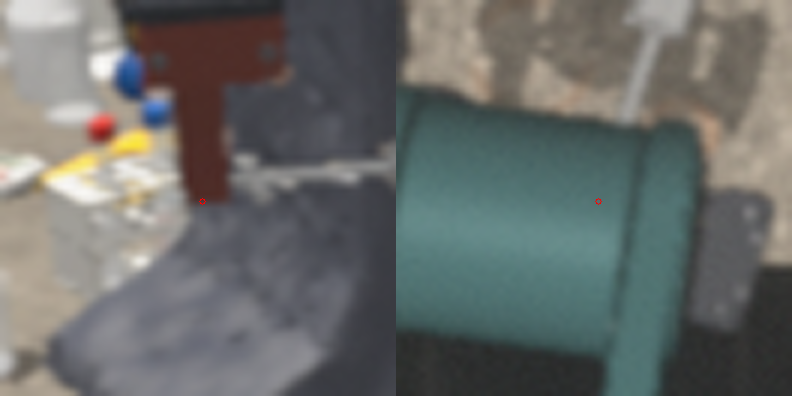

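The scoop is held level, and the TCP marker sits on the fingertip at crop (202,201), so the scene camera is fine. Next, ease the grip in stages.

Emit:
send_rows --pt "0 0 0 0 0 0 -1" --pt "0 0 0 0 0 0 -1" --pt "0 0 0 0 0 0 -1" --pt "0 0 0 0 0 0 -1" --pt "0 0 0 0 0 0 -1" --newtons 12

```text
time: 7.2
tool_pos: [426.7, 3.0, 231.9]
orientation: [0.119, 0.697, -0.697, -0.119]
ft_force: [0.2, 0.3, -2.2]
gripper_width: 13.7
```

Emit:
send_rows --pt "0 0 0 0 0 0 -1" --pt "0 0 0 0 0 0 -1" --pt "0 0 0 0 0 0 -1" --pt "0 0 0 0 0 0 -1" --pt "0 0 0 0 0 0 -1" --newtons 8

```text
time: 7.7
tool_pos: [426.8, 3.0, 232.0]
orientation: [0.119, 0.697, -0.697, -0.119]
ft_force: [0.8, 0.2, -2.2]
gripper_width: 13.7
```

Emit:
send_rows --pt "0 0 0 0 0 0 -1" --pt "0 0 0 0 0 0 -1" --pt "0 0 0 0 0 0 -1" --pt "0 0 0 0 0 0 -1" --pt "0 0 0 0 0 0 -1" --newtons 6

```text
time: 8.2
tool_pos: [426.8, 3.0, 232.0]
orientation: [0.119, 0.697, -0.697, -0.119]
ft_force: [0.3, 0.6, -1.8]
gripper_width: 14.4
```

Emit:
send_rows --pt "0 0 0 0 0 0 -1" --pt "0 0 0 0 0 0 -1" --pt "0 0 0 0 0 0 -1" --pt "0 0 0 0 0 0 -1" --pt "0 0 0 0 0 0 -1" --newtons 5

```text
time: 8.7
tool_pos: [426.8, 3.0, 232.0]
orientation: [0.119, 0.697, -0.697, -0.119]
ft_force: [-1.3, 0.1, -0.1]
gripper_width: 14.0
```

Run:
```python
from h import *
from st import state
s=state([430,-327,231])
p=shot('scene'); print([(np.round(d['box'],1).tolist(),round(d['score'],2)) for d in models.find_in(p,'scoop')])
t=s['tool_pos']
for dz in(6,-18,-146): print(dz,proj(p,t+[0,0,dz]).round(1))
```

```text
t 8.7 pos [426.8   3.  232. ] w 14.0 F [-1.3  0.1 -0.1] zyaw -109.44 down [ 0.  0. -1.] J [-0.16  0.09  1.85  0.    1.2   1.75]
tool shift to target [-112.8    0.9  310.1]
[([218.6, 201.6, 20.9, 42.6], 0.52)]
6 [206.1 178.9]
-18 [206.8 186.5]
-146 [210.1 225.1]
```

```bash
python3 v.py l2.png 10
```

```text
t 8.8 pos [426.8   3.  232. ] w 13.8 F [-0.1  0.1 -1.1] zyaw -109.43 down [-0.  0. -1.] J [-0.16  0.09  1.85  0.    1.2   1.75]
scene [175 163]
top [214 227]
```

View pics/l2.png

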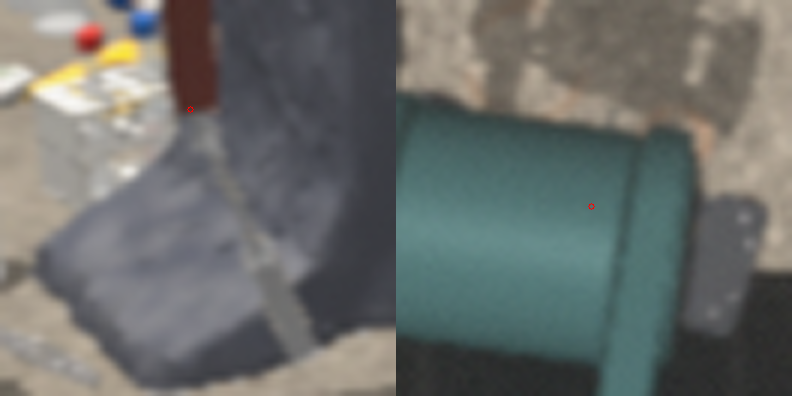

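It hangs about 25° off vertical (tip at crop (305,352)), so I'll ease the grip further.

Emit:
send_rows --pt "0 0 0 0 0 0 -1" --pt "0 0 0 0 0 0 -1" --pt "0 0 0 0 0 0 -1" --pt "0 0 0 0 0 0 -1" --pt "0 0 0 0 0 0 -1" --newtons 4

```text
time: 9.4
tool_pos: [426.8, 3.0, 232.0]
orientation: [0.119, 0.697, -0.697, -0.119]
ft_force: [0.5, 0.0, -1.4]
gripper_width: 14.2
```

```bash
cat > b.py <<'E'
from h import *
from st import state
s=state([430,-327,231])
p=shot('scene'); print([(np.round(d['box'],1).tolist(),round(d['score'],2)) for d in models.find_in(p,'scoop')])
t=s['tool_pos']
for dz in(6,-18,-146): print(dz,proj(p,t+[0,0,dz]).round(1))
E
python3 b.py
```

```text
t 9.4 pos [426.8   3.  232. ] w 14.2 F [ 0.5  0.  -1.4] zyaw -109.44 down [ 0.  0. -1.] J [-0.16  0.09  1.85  0.    1.2   1.75]
tool shift to target [-112.8    1.   310.1]
[([213.3, 202.7, 19.8, 43.6], 0.56)]
6 [206.1 178.9]
-18 [206.8 186.5]
-146 [210.1 225.1]
```

Emit:
send_rows --pt "0 0 0 0 0 0 -1" --pt "0 0 0 0 0 0 -1" --pt "0 0 0 0 0 0 -1" --pt "0 0 0 0 0 0 -1" --pt "0 0 0 0 0 0 -1" --newtons 3

```text
time: 10.0
tool_pos: [426.8, 3.0, 232.0]
orientation: [0.119, 0.697, -0.697, -0.119]
ft_force: [-0.3, 0.3, -2.5]
gripper_width: 14.2
```

```bash
python3 b.py
```

```text
t 10.0 pos [426.8   3.  232. ] w 14.2 F [-0.3  0.3 -2.5] zyaw -109.44 down [ 0.  0. -1.] J [-0.16  0.09  1.85  0.    1.2   1.75]
tool shift to target [-112.8    1.   310.1]
[([212.2, 202.8, 16.5, 46.3], 0.58)]
6 [206.1 178.9]
-18 [206.8 186.5]
-146 [210.1 225.1]
```

Run:
```python
from h import *
s=robot.get_state(); p=shot('scene'); t=s['tool_pos']; a=np.array([180,165]); z=9
i=cv2.resize(p['image'][165:230,180:250,::-1],None,fx=z,fy=z,interpolation=cv2.INTER_CUBIC)
e=np.array([.943,-.333,0])
for dz in(6,-18,-146):
  for ang in (0,8):
    A=np.radians(ang); r=6-dz; X=t+[0,0,6]+r*(np.sin(A)*e-np.cos(A)*np.array([0,0,1]))
    u=((proj(p,X)-a+.5)*z).astype(int); print(dz,ang,u); cv2.circle(i,tuple(u),3,(0,0,255) if ang==0 else (0,255,0),1)
cv2.imwrite('pics/l3.png',i)
```

```text
6 0 [239 129]
6 8 [239 129]
-18 0 [245 197]
-18 8 [255 196]
-146 0 [275 545]
-146 8 [336 533]
```

View pics/l3.png

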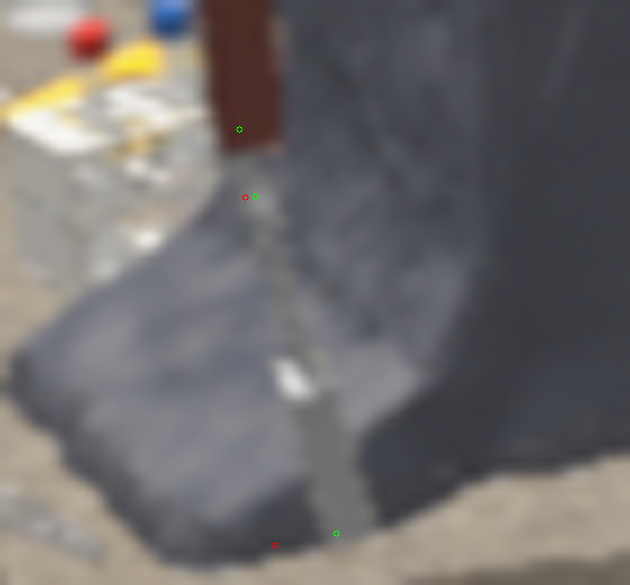

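The bar is at (262,198) and the tip at (346,535), so it hangs 8.5° off vertical and the knob has slipped only about 2 mm. I'll tilt the tool by that much so it hangs plumb, then clamp.

Emit:
send_rows --pt "0 0 0 0 0 -2 -1" --pt "0 0 0 0 0 -2.5 -1" --pt "0 0 0 0 0 -2.5 -1" --pt "0 0 0 0 0 -1.5 -1" --pt "0 0 0 0 0 0 -1" --newtons 3

```text
time: 10.65
tool_pos: [427.5, 2.7, 231.7]
orientation: [0.067, 0.704, -0.686, -0.171]
ft_force: [0.2, -0.3, -1.7]
gripper_width: 13.9
```

Emit:
send_rows --pt "0 0 0 0 0 0 -1" --pt "0 0 0 0 0 0 -1" --pt "0 0 0 0 0 0 -1" --pt "0 0 0 0 0 0 -1" --pt "0 0 0 0 0 0 -1" --newtons 40

```text
time: 11.15
tool_pos: [426.7, 3.0, 232.1]
orientation: [0.067, 0.704, -0.686, -0.171]
ft_force: [-0.3, 0.5, -1.1]
gripper_width: 13.7
```

```bash
python3 b.py
python3 - <<'E'
from h import *
s=robot.get_state(); p=shot('scene'); t=s['tool_pos']
# grey column profile of scoop at a few rows
M=Ro.from_quat(s['orientation']).as_matrix(); print(M.round(3))
a=np.array([180,165])
cv2.imwrite('pics/l4.png',cv2.resize(p['image'][165:230,180:250,::-1],None,fx=9,fy=9,interpolation=cv2.INTER_CUBIC))
for r in(212,216,220): print(r,p['image'][r,200:228].mean(1).round().astype(int).tolist())
E
```

```text
t 11.15 pos [426.7   3.  232.1] w 13.7 F [-0.3  0.5 -1.1] zyaw -109.43 down [-0.139  0.049 -0.989] J [-0.18  0.18  1.75  0.02  1.35  1.73]
tool shift to target [-111.8  -15.6  310.1]
[([210.0, 212.1, 6.0, 25.4], 0.64)]
6 [206.1 178.8]
-18 [206.7 186.5]
-146 [210.  225.1]
[[-0.933 -0.139 -0.333]
 [ 0.329  0.049 -0.943]
 [ 0.148 -0.989 -0.   ]]
212 [129, 129, 131, 135, 137, 135, 121, 109, 110, 110, 110, 113, 124, 135, 136, 134, 136, 138, 138, 131, 113, 93, 78, 70, 65, 63, 61, 62]
216 [138, 137, 136, 133, 131, 129, 126, 118, 111, 110, 110, 111, 119, 122, 116, 103, 91, 85, 80, 74, 70, 69, 69, 68, 67, 67, 66, 65]
220 [117, 117, 119, 125, 130, 131, 125, 112, 106, 110, 111, 111, 109, 95, 78, 72, 72, 72, 72, 72, 71, 68, 66, 65, 64, 62, 62, 66]
```

The bowl is now at columns 207–212, directly below the knob, so it hangs plumb and is clamped at 40 N. Next I turn it to the stand's yaw and carry it over.

Emit:
send_rows --pt "0 0 5 0.36 -2.4 0 -1" --pt "0 0 15 0.36 -2.4 0 -1" --pt "0 0 25 0.36 -2.4 0 -1" --pt "0 0 30 0.36 -2.4 0 -1" --pt "0 0 30 0 0 0 -1"

```text
time: 11.8
tool_pos: [402.7, -99.8, 232.0]
orientation: [0.007, 0.707, -0.698, -0.111]
ft_force: [0.0, -0.0, -1.4]
gripper_width: 13.6
```

```bash
python3 st.py 474 -312 213
```

```text
t 11.8 pos [402.7 -99.8 232. ] w 13.6 F [ 0.  -0.  -1.4] zyaw -99.6 down [-0.146  0.025 -0.989] J [-0.38  0.17  1.77 -0.03  1.35  1.37]
tool shift to target [-107.3    3.2  197.3]
```

Emit:
send_rows --pt "-10 0 30 0 0 0 -1" --pt "-15 0 30 0 0 0 -1" --pt "-18 1 30 0 0 0 -1" --pt "-18 1 30 0 0 0 -1" --pt "-16 1 30 0 0 0 -1"

```text
time: 12.3
tool_pos: [452.8, -261.3, 217.4]
orientation: [0.008, 0.707, -0.698, -0.112]
ft_force: [0.6, 0.2, -0.5]
gripper_width: 13.6
```

Emit:
send_rows --pt "-15 0 25 0 0 0 -1" --pt "-10 0 15 0 0 0 -1" --pt "-5 0 7 0 0 0 -1" --pt "0 0 0 0 0 0 -1" --pt "0 0 0 0 0 0 -1"

```text
time: 12.8
tool_pos: [473.2, -310.2, 213.1]
orientation: [0.007, 0.707, -0.698, -0.112]
ft_force: [0.6, 0.3, -2.1]
gripper_width: 13.3
```

```bash
cat > m.py <<'E'
from fit import *
from st import state
import sys
q=[565.2,-327.4,np.radians(-9.7)]
s=state([float(v) for v in sys.argv[2:5]])
t=s['tool_pos']; M=Ro.from_quat(s['orientation']).as_matrix()
p=shot('top');c=shot('scene')
b=[t+[2.5*.986,-2.5*.168,-18]]
print('scoop',[(np.round(d['box'],1).tolist(),round(d['score'],2)) for d in models.find_in(c,'scoop')][:2], 'bar pred scene/top',proj(c,b[0]).round(1),proj(p,b[0]).round(1))
overlay(q,[(c,(280,355,200,300),6),(p,(315,370,185,245),6)],'tmp.png')
i=cv2.imread('pics/tmp.png')
u=((proj(c,b[0])-[280,200]+.5)*6).astype(int); cv2.circle(i,tuple(u),3,(255,0,255),1)
cv2.imwrite('pics/'+sys.argv[1],i[:600,:800])
E
python3 m.py n1.png 474 -312 213
```

```text
t 12.8 pos [ 473.2 -310.2  213.1] w 13.3 F [ 0.6  0.3 -2.1] zyaw -99.72 down [-0.146  0.026 -0.989] J [-0.66  0.4   1.49 -0.07  1.39  1.1 ]
tool shift to target [-1.1 -0.1  1.7]
scoop [([282.3, 242.4, 11.6, 62.7], 0.53)] bar pred scene/top [283.9 226.4] [344.4 243.9]
```

View pics/n1.png

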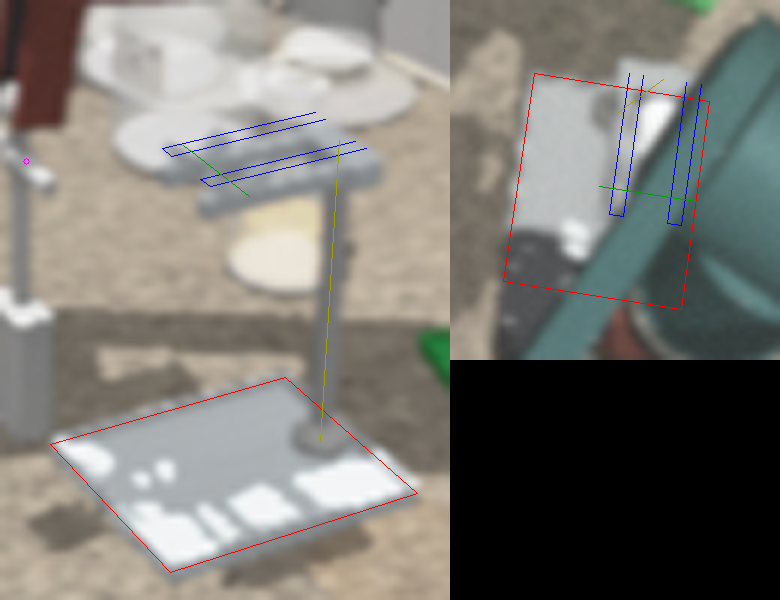

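The bar centre shows at crop (24,163) against (26,161) predicted. The tray overlay fits too, but the prong outline looks lower than my z=175 lines. I'll check that numerically, using an ASCII map.

Run:
```python
from fit import *
q=[565.2,-327.4,np.radians(-9.7)]
c=shot('scene'); im=c['image'].astype(int)
# neutral-grey (stand) vs beige
print('     '+''.join(str(x%10) for x in range(302,348)))
for r in range(214,242):
    print(r,' '.join([''])+''.join('#' if (px[0]-px[2])<12 else '.' for px in im[r,302:348]), )
for r in range(222,236,2): print(r,im[r,306:330].mean(1).round().astype(int).tolist())
for P in[(-15,-20,175),(-15,-12,175),(64,-20,175),(-15,12,175),(-15,20,175),(-15,-20,163),(70,-20,175),(0,-20,165),(0,-16,170)]: print(P,proj(c,st(q,P)).round(1))
```

```text
2345678901234567890123456789012345678901234567
214 #################################...#########.
215 ##############################################
216 ##############################################
217 ##############################################
218 #############################################.
219 ############################################..
220 ######################.################.......
221 ######################.#############..........
222 #####################################.........
223 ######################################........
224 ########################################......
225 #########################################.....
226 ##########################################....
227 ##########################################....
228 ..########################################....
229 ....######################################....
230 .....####################################.....
231 ............###########################.......
232 ...........#########################..........
233 ...........############.........####..........
234 ...........#########.........
[... 811 characters left out ...]
32, 130, 131, 142, 158, 165, 161, 158, 167, 179, 179, 180, 186]
230 [144, 132, 133, 136, 135, 130, 126, 132, 148, 153, 144, 145, 151, 154, 157, 157, 154, 152, 158, 170, 172, 161, 150, 148]
232 [172, 172, 170, 167, 164, 161, 162, 168, 172, 165, 151, 142, 143, 144, 141, 137, 137, 137, 133, 134, 137, 141, 147, 152]
234 [167, 165, 164, 166, 169, 168, 154, 138, 137, 138, 134, 132, 133, 136, 142, 150, 160, 171, 183, 191, 195, 198, 202, 205]
(-15, -20, 175) [314.6 230.7]
(-15, -12, 175) [313.  229.4]
(64, -20, 175) [340.6 224.2]
(-15, 12, 175) [308.1 225.5]
(-15, 20, 175) [306.6 224.3]
(-15, -20, 163) [314.4 234.9]
(70, -20, 175) [342.5 223.8]
(0, -20, 165) [319.5 232.9]
(0, -16, 170) [318.7 230.5]
```

The map puts the front prong tip at column 313, rows 231–236, where the model predicts it (313–314.6, 229–235). The stand pose holds, so I advance the scoop into the fork above the ridges.

Emit:
send_rows --pt "-8 -1.2 1.7 0 0 0 -1" --pt "-18 -2.7 0 0 0 0 -1" --pt "-20 -3 0 0 0 0 -1" --pt "-12 -1.8 0 0 0 0 -1" --pt "0 0 0 0 0 0 -1"

```text
time: 13.5
tool_pos: [532.8, -323.0, 213.0]
orientation: [0.008, 0.707, -0.698, -0.111]
ft_force: [1.0, -0.4, -1.7]
gripper_width: 13.5
```

Emit:
send_rows --pt "-8 -1.2 0 0 0 0 -1" --pt "-12 -1.8 0 0 0 0 -1" --pt "-8 -1.2 0 0 0 0 -1" --pt "-3 -0.5 0 0 0 0 -1" --pt "0 0 0 0 0 0 -1"

```text
time: 14.0
tool_pos: [562.4, -328.1, 213.1]
orientation: [0.007, 0.707, -0.698, -0.112]
ft_force: [-0.3, 0.4, -1.4]
gripper_width: 13.2
```

```bash
python3 m.py n2.png 562.7 -327 188
python3 - <<'E'
from h import *
c=shot('scene'); im=c['image'].astype(int)
i=c['image'][195:270,285:350,::-1]
cv2.imwrite('pics/n3.png',cv2.resize(i,None,fx=8,fy=8,interpolation=cv2.INTER_CUBIC))
E
```

```text
t 14.0 pos [ 562.4 -328.1  213.1] w 13.2 F [-0.3  0.4 -1.4] zyaw -99.72 down [-0.146  0.025 -0.989] J [-0.6   0.52  1.28 -0.06  1.48  1.15]
tool shift to target [-3.8 24.9 -1.2]
scoop [([314.2, 238.1, 12.3, 51.1], 0.73)] bar pred scene/top [316.  219.4] [349.2 216.3]
```

Emit:
send_rows --pt "-0.8 5 -1 0 0 0 -1" --pt "-1 6.5 0 0 0 0 -1" --pt "-0.8 5 0 0 0 0 -1" --pt "-0.4 2.5 0 0 0 0 -1" --pt "0 0 0 0 0 0 -1"

```text
time: 14.7
tool_pos: [562.5, -327.1, 193.8]
orientation: [0.008, 0.707, -0.698, -0.112]
ft_force: [0.7, -0.0, -1.4]
gripper_width: 13.7
```

Emit:
send_rows --pt "-0.3 2 0 0 0 0 -1" --pt "0 0 0 0 0 0 -1" --pt "-0.3 2 0 0 0 0 -1" --pt "0 0 0 0 0 0 -1" --pt "0 0 0 0 0 0 -1"

```text
time: 15.2
tool_pos: [564.2, -327.9, 192.0]
orientation: [0.009, 0.707, -0.699, -0.11]
ft_force: [3.0, 0.9, 8.1]
gripper_width: 13.5
```

```bash
python3 m.py n4.png 562.7 -327.0 188
```

```text
t 15.2 pos [ 564.2 -327.9  192. ] w 13.5 F [3.  0.9 8.1] zyaw -99.72 down [-0.142  0.023 -0.99 ] J [-0.6   0.54  1.3  -0.06  1.43  1.16]
tool shift to target [ 1.   4.2 -0.6]
scoop [([316.0, 240.7, 16.3, 55.9], 0.64)] bar pred scene/top [316.2 226.5] [347.9 216.3]
```

Contact came about 4 mm early with a forward push (Fx +3, Fz +8), so the bar is on the notch's front slope. I'll shift 4 mm further in and continue down.

Emit:
send_rows --pt "-2 -0.3 0 0 0 0 -1" --pt "-2 -0.3 0 0 0 0 -1" --pt "0 0 0 0 0 0 -1" --pt "0 0 0 0 0 0 -1"

```text
time: 15.75
tool_pos: [566.7, -328.0, 190.1]
orientation: [0.008, 0.707, -0.698, -0.112]
ft_force: [0.7, -0.1, 3.3]
gripper_width: 13.5
```

```bash
python3 st.py 567.7 -328 188
```

```text
t 15.75 pos [ 566.7 -328.   190.1] w 13.5 F [ 0.7 -0.1  3.3] zyaw -99.73 down [-0.145  0.025 -0.989] J [-0.59  0.54  1.29 -0.06  1.44  1.16]
tool shift to target [-1.3  2.  -0.2]
```

Emit:
send_rows --pt "-1.5 0.8 0 0 0 0 -1" --pt "-0.5 1 0 0 0 0 -1" --pt "0 0 0 0 0 0 -1" --pt "0 0 0 0 0 0 -1"

```text
time: 16.15
tool_pos: [567.8, -328.2, 189.2]
orientation: [0.008, 0.707, -0.698, -0.112]
ft_force: [-0.7, 1.2, 11.2]
gripper_width: 13.6
```

```bash
python3 st.py 568 -328 188
```

```text
t 16.15 pos [ 567.8 -328.2  189.2] w 13.6 F [-0.7  1.2 11.2] zyaw -99.73 down [-0.146  0.024 -0.989] J [-0.59  0.55  1.29 -0.06  1.44  1.16]
tool shift to target [-0.3  1.1 -0.2]
```

Fz is 11 N with Fx near zero at bar height about 171 mm, so it is seated. I'll relax the grip to let it settle, then look before releasing.

Emit:
send_rows --pt "0.1 -0.7 0 0 0 0 -1" --pt "0 0 0 0 0 0 -1" --pt "0 0 0 0 0 0 -1" --pt "0 0 0 0 0 0 -1" --pt "0 0 0 0 0 0 -1" --newtons 3

```text
time: 16.65
tool_pos: [567.9, -328.0, 188.5]
orientation: [0.007, 0.707, -0.698, -0.112]
ft_force: [-0.2, -1.1, 5.1]
gripper_width: 13.9
```

```bash
python3 st.py
python3 - <<'E'
from h import *
c=shot('scene')
cv2.imwrite('pics/n5.png',cv2.resize(c['image'][195:270,280:350,::-1],None,fx=8,fy=8,interpolation=cv2.INTER_CUBIC))
E
```

```text
t 16.65 pos [ 567.9 -328.   188.5] w 13.9 F [-0.2 -1.1  5.1] zyaw -99.73 down [-0.146  0.025 -0.989] J [-0.59  0.55  1.29 -0.06  1.44  1.16]
```

View pics/n5.png

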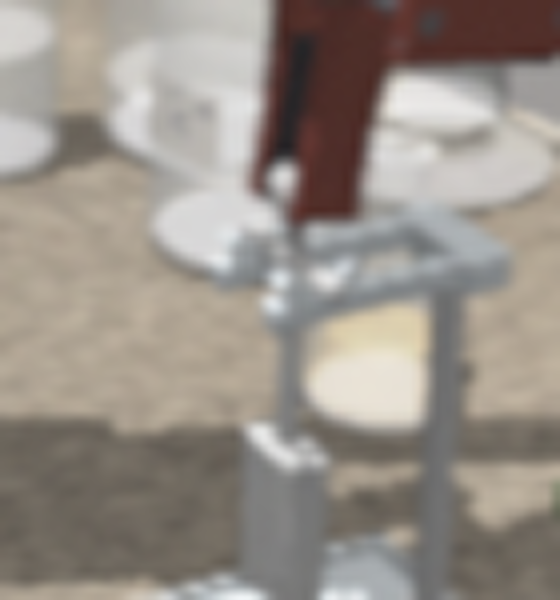

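The bar lies in both notches with the handle between the prongs, at crop (290,300), and the knob is at (285,178) between the fingers. Releasing now.

Emit:
send_rows --pt "0 0 0 0 0 0 -0.62" --pt "0 0 0 0 0 0 -0.55" --pt "0 0 0 0 0 0 -0.45" --pt "0 0 0 0 0 0 -0.3" --pt "0 0 0 0 0 0 -0.2"

```text
time: 17.2
tool_pos: [568.0, -328.0, 188.4]
orientation: [0.007, 0.707, -0.698, -0.112]
ft_force: [-0.4, 1.3, 0.3]
gripper_width: 33.9
```

Emit:
send_rows --pt "0 0 0 0 0 0 -0.2" --pt "0 -5 0 0 0 0 -0.2" --pt "0 -10 0 0 0 0 -0.2" --pt "0 -20 0 0 0 0 -0.2" --pt "0 -25 0 0 0 0 -0.2"

```text
time: 17.7
tool_pos: [576.5, -329.3, 248.6]
orientation: [0.007, 0.707, -0.698, -0.112]
ft_force: [0.8, -1.0, 1.2]
gripper_width: 35.2
```

Emit:
send_rows --pt "0 -25 0 0 0 0 -0.2" --pt "0 -25 0 0 0 0 -0.2" --pt "25 -15 0 0 0 0 -0.2" --pt "30 0 0 0 0 0 -0.2" --pt "30 0 0 0 0 0 -0.2"

```text
time: 18.2
tool_pos: [503.3, -317.1, 326.6]
orientation: [0.008, 0.707, -0.699, -0.111]
ft_force: [1.1, -0.3, 0.2]
gripper_width: 35.2
```

Emit:
send_rows --pt "30 0 0 0 0 0 -0.2" --pt "20 0 0 0 0 0 -0.2" --pt "0 0 0 0 0 0 -0.2" --pt "0 0 0 0 0 0 -0.2" --pt "0 0 0 0 0 0 -0.2"

```text
time: 18.7
tool_pos: [455.7, -308.9, 332.4]
orientation: [0.008, 0.707, -0.698, -0.112]
ft_force: [-0.0, 1.4, -0.6]
gripper_width: 35.3
```

```bash
cat > chk.py <<'E'
from fit import *
from st import state
state()
q=[567.5,-328,np.radians(-9.7)]
imgs=[]
for k in range(2):
    c=shot('scene'); imgs.append(c['image'].astype(int)); print([(np.round(d['box'],1).tolist(),round(d['score'],2)) for d in models.find_in(c,'scoop')][:2])
for P in[(0,0,194),(0,27,170),(0,-27,170),(0,0,110),(0,0,42)]: print(P,proj(c,st(q,P)).round(1))
d=abs(imgs[0]-imgs[1])[205:285,295:340].mean(2); print('motion',d.max(),d.mean())
im=imgs[1]
print('     '+''.join(str(x%10) for x in range(300,336)))
for r in range(210,282,2): print(r,''.join('#' if px.mean()>200 else 'o' if (px[0]-px[2])<12 else '.' for px in im[r,300:336]))
E
python3 chk.py
```

```text
t 18.7 pos [ 455.7 -308.9  332.4] w 35.3 F [-0.   1.4 -0.6] zyaw -99.72 down [-0.145  0.025 -0.989] J [-0.67  0.29  1.35 -0.07  1.63  1.07]
[([317.1, 242.9, 11.7, 57.1], 0.91)]
[([316.6, 242.2, 13.3, 56.7], 0.82)]
(0, 0, 194) [316.6 219.5]
(0, 27, 170) [310.9 223.6]
(0, -27, 170) [321.9 232.1]
(0, 0, 110) [315.5 247.9]
(0, 0, 42) [314.6 269.6]
motion 30.333333333333332 0.3935185185185185
     012345678901234567890123456789012345
210 ooooooo###########ooooooo###.oo#####
212 ooooooo########################ooooo
214 ooooooo############################.
216 ooooooo######oooooo#################
218 ooooo#######ooooooooooooooo#########
220 o############ooooooooooo.ooooooooooo
222 ###########ooooooooooooooooooooooooo
224 #######ooooooooooooooooooooooooooooo
226 ooo#####oooooooooooooooooooooooooooo
228 ....oooooooooooooooooooooooooooooooo
230 .......ooooooooooooooooooooooooooooo
232 .............ooooooooooooooooooooooo
234 .............ooooooooo......####..oo
236 ..............oooo....##########..oo
238 ...............ooo.....#########..oo
240 ...............ooo..#############.oo
242 ...............oo..##############.oo
244 ...............oooo##############.oo
246 ...............oo.....##########.ooo
248 ............ooooo...............oooo
250 ...........oooooooo..............ooo
252 ..........oooooooooooo..........oooo
254 ..........oooooooooooo..........oooo
256 ..........oooooooooooo..........oooo
258 ...........oooooooooo...........oooo
260 ..........ooooooooooo...........oooo
262 ..........ooooooooooo....oooo...oooo
264 ..........oooooooooooooooooooooooooo
266 ..........oooooooooooooooooooooooooo
268 ..oooooooooooooooooooooooooooooooooo
270 oooooooooooooooooooooooooooooooooooo
272 oooooooooooooooooooooooooooooooooooo
274 ooooooooo###oooooooooooooooooooooooo
276 #############ooooooooooooooooooooooo
278 ###########oo##ooooooooooooooooooo##
280 ###########oooooooooooooooooooooooo#
```

It hangs where predicted, with the handle at column 316 and the bowl at columns 310–321. I'll let any swing die out, recheck, and hand in.

Emit:
send_rows --pt "0 0 0 0 0 0 -0.2" --pt "0 0 0 0 0 0 -0.2" --pt "0 0 0 0 0 0 -0.2" --pt "0 0 0 0 0 0 -0.2" --pt "0 0 0 0 0 0 -0.2"

```text
time: 19.4
tool_pos: [454.7, -308.6, 332.2]
orientation: [0.008, 0.707, -0.698, -0.112]
ft_force: [1.3, 0.2, -0.6]
gripper_width: 35.1
```

Emit:
send_rows --pt "0 0 0 0 0 0 -0.2" --pt "0 0 0 0 0 0 -0.2" --pt "0 0 0 0 0 0 -0.2" --pt "0 0 0 0 0 0 -0.2" --pt "0 0 0 0 0 0 -0.2"

```text
time: 19.9
tool_pos: [454.7, -308.6, 332.2]
orientation: [0.008, 0.707, -0.698, -0.112]
ft_force: [0.0, -0.2, 0.0]
gripper_width: 35.2
```

Emit:
send_rows --pt "0 0 0 0 0 0 -0.2" --pt "0 0 0 0 0 0 -0.2" --pt "0 0 0 0 0 0 -0.2" --pt "0 0 0 0 0 0 -0.2" --pt "0 0 0 0 0 0 -0.2"

```text
time: 20.4
tool_pos: [454.7, -308.6, 332.2]
orientation: [0.008, 0.707, -0.698, -0.112]
ft_force: [0.0, 0.2, -0.3]
gripper_width: 35.6
```

Emit:
send_rows --pt "0 0 0 0 0 0 -0.2" --pt "0 0 0 0 0 0 -0.2" --pt "0 0 0 0 0 0 -0.2" --pt "0 0 0 0 0 0 -0.2" --pt "0 0 0 0 0 0 -0.2"

```text
time: 20.9
tool_pos: [454.7, -308.6, 332.2]
orientation: [0.008, 0.707, -0.698, -0.112]
ft_force: [1.0, 0.9, 0.3]
gripper_width: 34.8
```

Run:
```python
from h import *
I=[shot('scene') for k in range(6)]
for c in I[-3:]: print([(np.round(d['box'],1).tolist(),round(d['score'],2)) for d in models.find_in(c,'scoop')][:1])
G=[c['image'].astype(int) for c in I]
for k in(1,3,5):
    d=abs(G[0]-G[k]).mean(2); print(d[205:285,295:340].max(),d[205:285,295:340].mean(),np.argwhere(d[205:285,295:340]>12).tolist()[:8],'elsewhere',d[300:400,300:500].max())
for r in(240,254,262): print(r,''.join('o' if (p[0]-p[2])<12 else '.' for p in G[5][r,300:336]))
for q,c in(('dish',I[-1]),('small_beaker',I[-1]),('conical_flask',I[-1]),('bench_tweezers',I[-1])): print(q,[(np.round(d['box']).tolist(),round(d['score'],2)) for d in models.find_in(c,q)][:2])
```

```text
[([327.4, 228.7, 14.7, 35.6], 0.63)]
[([316.0, 241.8, 14.3, 56.7], 0.78)]
[([316.6, 240.3, 13.4, 58.0], 0.94)]
1.6666666666666667 0.31277777777777777 [] elsewhere 4.0
2.0 0.3098148148148148 [] elsewhere 3.6666666666666665
1.6666666666666667 0.30722222222222223 [] elsewhere 3.6666666666666665
240 ...............ooo................oo
254 ..........oooooooooooo..........oooo
262 ..........ooooooooooo....oooo...oooo
dish [([336.0, 352.0, 29.0, 28.0], 0.66)]
small_beaker [([167.0, 203.0, 19.0, 20.0], 0.6)]
conical_flask [([326.0, 230.0, 17.0, 35.0], 0.62), ([186.0, 223.0, 10.0, 10.0], 0.46)]
bench_tweezers [([183.0, 223.0, 15.0, 10.0], 0.55)]
```

Still and straight, with the bystanders unmoved. Handing in.

```bash
python3 -c "
from station import robot
print(robot.close_job())"
```

```text
the job is handed in; nothing more can be done
None
```

The scoop is hanging on the white drip stand, and I handed the job in at about 21 s on the robot clock.

**What I did:**
- **Pick-up:** I pinched the scoop on the knob faces at 40 N and lifted it level.
- **Swing and re-clamp:** I eased the grip in stages: 12, 8, 6, 5, 4, then 3 N. It stopped about 8.5° off vertical, so I tilted the tool by that much to make it plumb. I then clamped it again at 40 N while it hung free.
- **Hanging up:** I slid it into the fork from the open front. The first contact was on the notches' front slope, about 4 mm short, so I moved it in before lowering it fully. It seated with an 11 N push and almost no sideways force. I relaxed the grip to 3 N, released and backed away.

**Last checks:**
- **Seating:** the picture just before release showed the bar in both notches and the handle between the prongs.
- **Straight and still:** after release, the handle and bowl are in one vertical line, within about a pixel of prediction. Six frames about 2 s later show no motion.
- **Clear of the robot:** the measured force is near zero and the gripper is well away.
- **Bystanders:** dish, beaker, flask and tweezers were found within a few pixels of where they started. The networks' tweezers and flask scores were only about 0.55–0.62.

**Disagreements:**
- One final scoop detection returned a different box, which looks like the stand. The detections on either side were correct.
- My camera estimate of the notch position was about 3–4 mm short of where the bar actually seated.

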